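Fit a splined cartridge in a heating valve and hold it down

TASK

Take the dust cap off the valve and put it away in its own holder, the one labelled with a round disc, so that it sits fully down with its spigot in the hole. Then take the valve cartridge from its holder, turn it until its cross-shaped splines line up with the socket of the valve, slide it home against the spring until its flange is down on the valve, and finish while still holding it pressed fully home (do not let go: without a hand on it the spring lifts it again). Leave everything else on the bench where it is.

Things in the scene. Friction and masses are not known exactly. Their poses are not given: they have to be found in the camera images.
- cap_mid (a point): Dust cap (black plastic, 60 g, loose) lying on the valve: disc 44 diameter, 8 thick; on it an upright round knob 24 diameter, 34 tall, to grip; below it a centring spigot 11 diameter, 12 long. Lengths in mm. Point: on its axis half-way up, 15 above the disc's underside, 27 above the spigot's end, 27 below the knob's top; z up. Lifts straight off.
- cartridge_mid (a point): Valve cartridge (0.22 kg, loose), upright in its holder, any yaw. Brass bar head to grip: 32 along its x, 14 thick along y, 38 tall; flange 44 diameter, 5 thick; steel stem 30 long, plus-shaped: two crossed blades along x and y, 30 across, 7 thick (last 3 mm: 26 and 4.5). Point: on the axis half-way up, 6.5 above the flange's underside, 36.5 below the head's top and above the stem's end; z up.
- socket (a point): Mouth of the socket, centre of the flat square top (56 x 56, 68 above the table) of the fixed brass valve; the cap hides it at first. Plus-shaped hole, slots along this frame's x and y (square to the valve's sides), each 33 long, 9.5 wide, 34 deep: the cartridge fits at any of four quarter turns, about 4 degrees of play. Pipe stubs reach 82 towards x, y and -y, up to 48 above the table. z up.
- follower (a joint): Spring-loaded pin in the middle of the socket, in m: 0 when up (its top 22 mm below the mouth), grows as it is pushed down; 0.008 when the cartridge's flange rests on the valve's top. The spring pushes back with 2 N at 0 and 10 N at 0.008, so the cartridge's weight alone does not press it in.
- round_holder_slot (a point): Where the dust cap belongs: mouth of a round hole, 16 diameter, 34 deep, in the flat top (36 above the table) of a fixed grey block, 84 (x) by 66 (y) by 36 mm. Point: the hole's centre, 10 mm towards the block's +x from its middle; z up. On the -x end of the top a white label with a black round disc. The cap put away rests with its disc flat on the block.
- square_holder_slot (a point): Not for the cap: mouth of a square hole 16 x 16 in an otherwise equal block, whose white label shows a black square; stays empty.
- stem_holder_slot (a point): Holder of the cartridge: mouth of a round hole, 33.5 diameter, 34 deep, in an otherwise equal block with a cross on its white label. The cartridge's flange rests on its top.
- locknut: Not to be disturbed: brass lock ring lying flat, 60 outside, 46 inside, 14 high (mm). Origin under its middle.
- wrench: Not to be disturbed: steel spanner lying flat, 200 long (mm). Origin under its middle.
- screwdriver: Not to be disturbed: screwdriver lying flat, 190 long (mm). Origin under its middle.
- sealant: Not to be disturbed: upright can, 54 diameter, 85 high (mm). Origin under its middle.
- tee: Not to be disturbed: copper pipe tee lying flat, 70 long, 28 high (mm). Origin under its middle.
- carton: Not to be disturbed: closed cardboard box 70 x 100, 45 high (mm). Origin under its middle.
- gasket: Not to be disturbed: black rubber washer lying flat, 48 outside, 5 thick (mm). Origin under its middle.
Not all that is in view belongs to the job. There is more than one size of the part that bears cartridge_mid; the job needs the smallest.

How it is judged:
By the outcome, as a careful person would: the job done as asked, in the order asked, and still so for the second after the job is handed in, while the arm keeps its last pose, push and grip.
It also fails if it takes over 58 s, if anything falls off the work surface, if the arm or the gripper's body presses on something with over 40 N, if the wrist force passes 120 N, or if a joint passes its speed limit or range.

ROBOT

A 6-joint arm with a two-finger parallel gripper is mounted at the origin on the work surface. World frame = base frame: x ahead of the robot, y to its left, z up, the work surface at z = 0. Lengths are in m, angles in rad, forces in N, time in s.
With the tool pointing down it reaches from about 0.25 to 0.775 m from the base axis. Payload 4 kg.
Tool frame: the origin (TCP) lies at the centre of the arm's flange, where the gripper is bolted on; the fingertips stand 199 mm ahead of it and the grasp point (between the pads) lies 180 mm ahead of it (arm.tip_reach is the distance from the TCP to the fingertips, in m); y points along the fingers, x is the direction in which the jaws open and shut, and the axes are right-handed (so a half turn about y gives the same grasp; the last joint's range is limited). The gripper opens to 94 mm and grips with 3 to 60 N. Pads are 16 mm wide; open, the fingers measure 119 mm over their backs; the gripper's body (75 mm by 177 mm) begins 78 mm behind the grasp point.
Start: joints at [-0.103, 0.087, 1.371, -0, 1.684, -0.103], TCP at [0.55, -0, 0.405] pointing down, gripper open.
Joint ranges: [-3.1, 3.1], [-0.76, 2.03], [0.27, 2.55], [-1.08, 4.22], [0.17, 2.65], [-2.57, 2.57]. Speed limits (rad/s): [2.79, 2.79, 3.14, 3.14, 3.14, 3.14].

INTERFACE

Orientations are given as a 3x3 rotation matrix whose columns are the frame's x, y, z axes.
In Python, from workcell import arm gives the robot as it stands.
- The arm moves only by the shell command python3 -m pendant 'ROWS' [OPENING] [FORCE]. ROWS is JSON, a list of rows, each an object with "offset": the shift along the tool's x, y, z in mm, a list of three; "twist": the turn, a rotation vector about the tool's x, y, z in degrees, a list of three. In form: [{"offset": [x, y, z], "twist": [rx, ry, rz]}, ...]. A call has 1 to 12 rows; each row shifts and turns the commanded pose from where the row before left it, along the tool's axes as they then stand; what a row does not reach is not made up. A row lasts 1/12 s, in which the tool goes at most 41.7 mm and 7.16 degrees, less where a joint would pass 70% of its speed; a pose out of reach is approached as far as the arm can. A call with a gripper value outside its range is refused whole. OPENING is the opening, from 0 (shut) to 1 (fully open), set as the call begins (- or left out, the last holds). The fingers move at their own pace and stop on an object; FORCE is the grip in N (left out, the last holds). Time passes only in rows, so rows that do not move let the fingers close. It gives the time, the measured TCP pose, the force and the opening at its end, in the units of the state.
- arm.get_obs(): the state, without advancing time (a new reading comes with each control period).
- arm.camera(name): name is "scene" or "side" or "wrist"; returns a dict with "frame" (480x640x3 uint8, blue, green, red), "mtx" (3x3 intrinsics, pixels), "origin" and "rotation" of the camera in the world; the wrist camera has in their place "hand_eye" (4x4, takes a point from camera to tool coordinates, whose origin is the TCP and whose axes are the tool frame's). Camera axes: x right, y up, looking along -z (the intrinsics and any distortion apply to the point x, -y, -z); pixel columns grow to the right and rows downward; lengths in m; the calibration is good to about 2 mm. The wrist camera is an equidistant fisheye: a pixel r from the principal point sees the ray r / f radians off the axis. A picture is of the moment at which its call begins: read the wrist's pose just before it. There is no depth.
- arm.hand_in(): hands the job in, once; it reports no verdict.
The state is a dict: "t": time; "joint_pos": joint angles; "qd": joint speeds; "tau": joint torques, N m; "position": TCP position; "ee_rot": TCP orientation; "ft_force": force on the tool from outside, world axes, zero at the start; "ft_torque": the same for the moment, N m; "grip_width": opening from 0.0 (shut) to 1.0 (fully open).
Only numpy, scipy, OpenCV 4.12 (cv2) and the standard library are available. Lean on these libraries where they do the work, as an engineer would, in place of code of your own. Each camera call takes 0.05 s, during which the arm holds its last target.

## Working session

There is one attempt and no reset: what is moved stays moved. The work goes in short steps, Python scripts to look and compute and a shell command to move; the robot and the scene stay as the last step left them, time stands still between calls to the robot, and variables do not carry over. Pictures are saved under pics/ and viewed, and the job is handed in when it is done.

```bash
mkdir -p pics; ls
python3 - <<'E'
from workcell import arm
import cv2
o=arm.get_obs();print(o['t'],o['position'],o['ee_rot'],o['grip_width'])
for n in ['scene','side','wrist']:
    c=arm.camera(n);cv2.imwrite(f'pics/{n}0.png',c['frame']);print(n,{k:v for k,v in c.items() if k!='frame'})
E
```

```text
pics
0.0 [5.49883655e-01 1.43420958e-05 4.03535316e-01] [[ 9.99997715e-01 -2.13729155e-03 -4.31976803e-05]
 [ 4.36999416e-05  2.34952858e-04  9.99999971e-01]
 [-2.13728134e-03 -9.99997688e-01  2.35045720e-04]] 1.0006958605657543
scene {'mtx': array([[591.92543815,   0.        , 325.31459759],
       [  0.        , 591.92543815, 232.03306225],
       [  0.        ,   0.        ,   1.        ]]), 'origin': array([1.53403113, 0.05243477, 0.96556927]), 'rotation': array([[-0.01389371, -0.66254071,  0.74889703],
       [ 0.99971436, -0.02377053, -0.00248259],
       [ 0.0194465 ,  0.74864862,  0.66268173]])}
side {'mtx': array([[446.98659438,   0.        , 315.76158154],
       [  0.        , 446.98659438, 237.87582382],
       [  0.        ,   0.        ,   1.        ]]), 'origin': array([ 0.46286655, -0.53784729,  0.79905369]), 'rotation': array([[ 0.99247435,  0.08849646, -0.08463479],
       [-0.12199836,  0.7740845 , -0.62121622],
       [ 0.01053905,  0.62686646,  0.77905543]])}
wrist {'mtx': array([[371.64829954,   0.        , 318.08641556],
       [  0.        , 371.64829954, 241.35940997],
       [  0.        ,   0.        ,   1.        ]]), 'hand_eye': array([[ 9.99999690e-01,  3.14497227e-04,  7.22240638e-04,
         5.74709660e-04],
       [ 6.12950281e-04,  2.65248286e-01, -9.64179947e-01,
         1.91995305e-02],
       [-4.94805011e-04,  9.64180091e-01,  2.65248011e-01,
         7.64061671e-02],
       [ 0.00000000e+00,  0.00000000e+00,  0.00000000e+00,
         1.00000000e+00]])}
```

View pics/scene0.png

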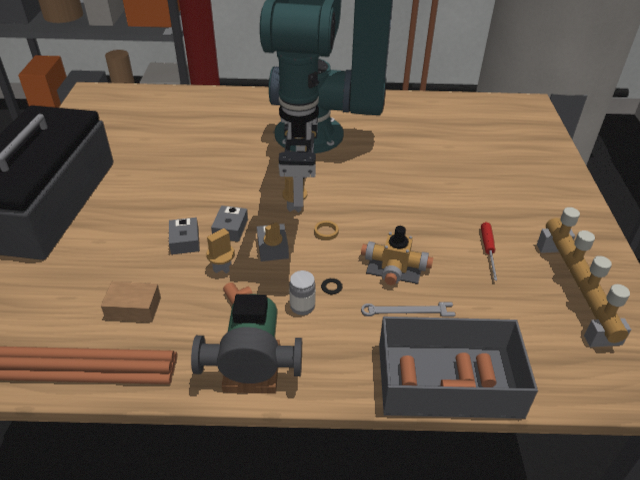

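View pics/side0.png

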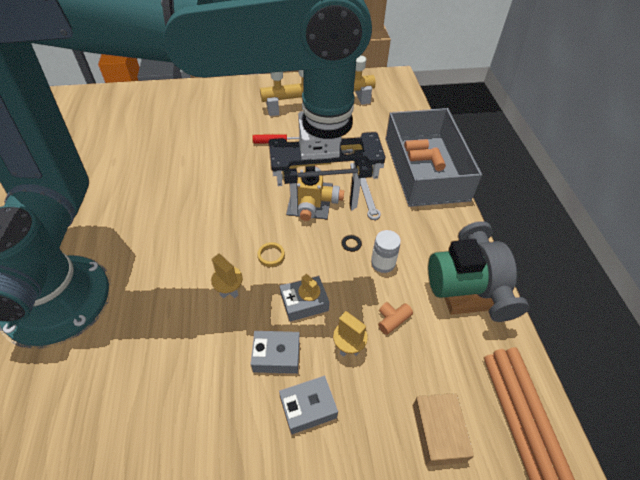

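View pics/wrist0.png

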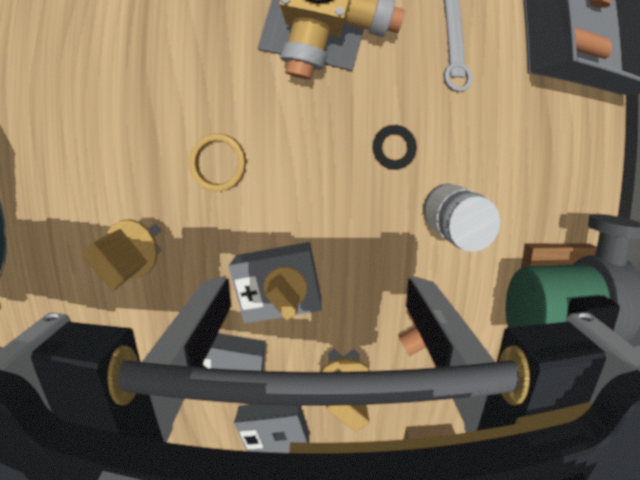

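```bash
cat > h.py <<'E'
import numpy as np,cv2
from workcell import arm
def ray(c,u,v,obs=None):
    K=c['mtx'];x=(u-K[0,2])/K[0,0];y=(v-K[1,2])/K[1,1]
    if 'hand_eye' in c:
        r=np.hypot(x,y);s=np.sin(r)/r if r>1e-9 else 1
        d=np.array([x*s,-y*s,-np.cos(r)]);H=c['hand_eye'];R=np.array(obs['ee_rot'])
        return np.array(obs['position'])+R@H[:3,3],R@H[:3,:3]@d
    d=np.array([x,-y,-1.]);return c['origin'],c['rotation']@(d/np.linalg.norm(d))
def onz(c,u,v,z,obs=None):
    o,d=ray(c,u,v,obs);return o+d*(z-o[2])/d[2]
def proj(c,p,obs=None):
    p=np.array(p,float)
    K=c['mtx']
    if 'hand_eye' in c:
        R=np.array(obs['ee_rot'])@c['hand_eye'][:3,:3];o=np.array(obs['position'])+np.array(obs['ee_rot'])@c['hand_eye'][:3,3]
        q=R.T@(p-o);r=np.hypot(q[0],q[1]);th=np.arctan2(r,-q[2]);k=th/max(r,1e-9)
        return K[0,2]+K[0,0]*k*q[0],K[1,2]-K[1,1]*k*q[1]
    q=c['rotation'].T@(p-c['origin']);return K[0,2]-K[0,0]*q[0]/q[2],K[1,2]+K[1,1]*q[1]/q[2]
E
python3 - <<'E'
import cv2
a=cv2.imread('pics/side0.png');cv2.imwrite('pics/s1.png',cv2.resize(a[240:440,200:400],(800,600)[:1]*1+(600,) if 0 else (600,600),interpolation=cv2.INTER_CUBIC))
cv2.imwrite('pics/s2.png',cv2.resize(a[140:250,240:400],(800,550),interpolation=cv2.INTER_CUBIC))
a=cv2.imread('pics/scene0.png')
cv2.imwrite('pics/s3.png',cv2.resize(a[190:290,150:310],(800,500),interpolation=cv2.INTER_CUBIC))
cv2.imwrite('pics/s4.png',cv2.resize(a[210:300,330:450],(800,600),interpolation=cv2.INTER_CUBIC))
E
```

```text
(no output)
```

View pics/s1.png

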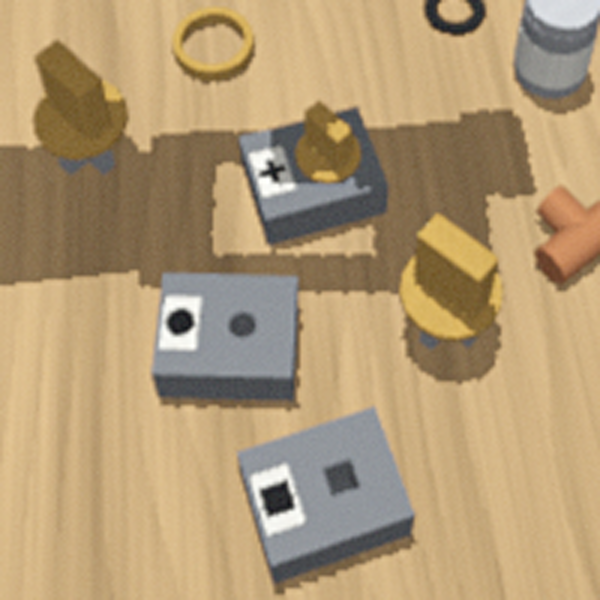

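View pics/s2.png

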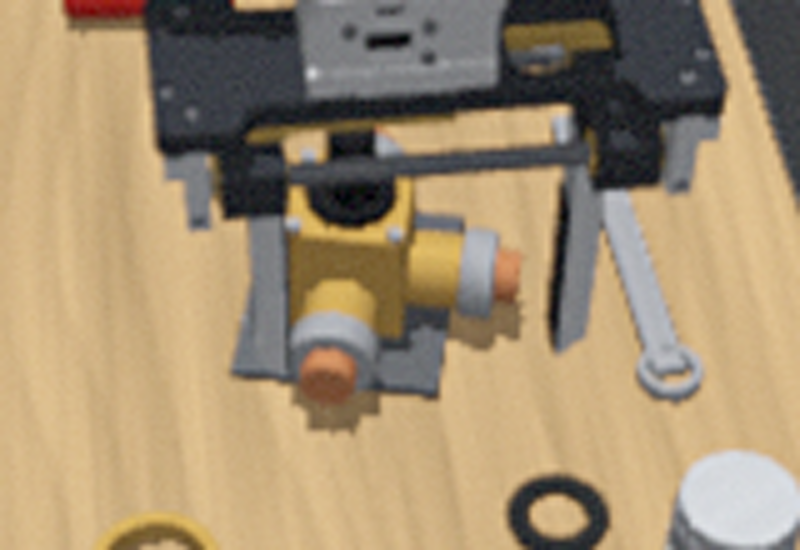

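View pics/s3.png

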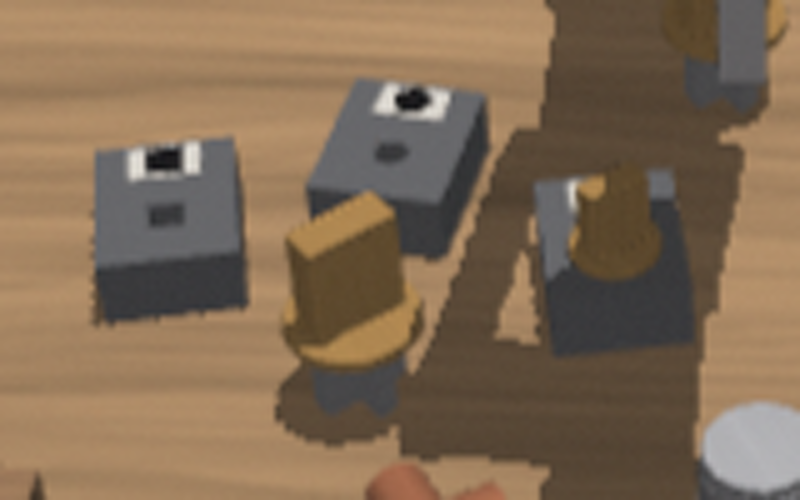

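View pics/s4.png

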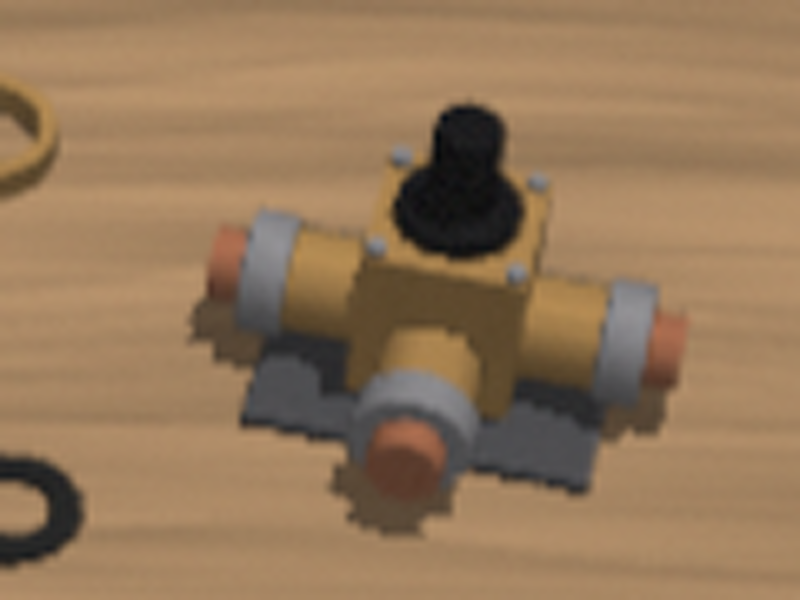

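Run:
```python
from h import *
c=arm.camera('scene');s=arm.camera('side')
def S4(x,y):return 330+x*.15,210+y*.15
P=[onz(c,*S4(*p),.070) for p in [(401,157),(538,181),(516,271),(377,246)]]
print('valve',np.mean(P,0).round(4));
for i in range(4):
    d=P[(i+1)%4]-P[i];print(np.degrees(np.arctan2(d[1],d[0])).round(1),np.linalg.norm(d).round(4))
print('knobtop',onz(c,*S4(470,121),.110))
def S1(x,y):return 200+x/3,240+y/3
def S3(x,y):return 150+x*.2,190+y*.2
print('round slot',onz(s,*S1(242,325),.036),onz(c,*S3(392,153),.036))
print('round label',onz(s,*S1(181,322),.036),onz(c,*S3(413,100),.036))
print('sq slot',onz(s,*S1(341,477),.036),onz(c,*S3(166,215),.036))
# cartridge head top
print('stem label',onz(s,*S1(272,171),.036))
print('flange',onz(s,*S1(329,155),.041), onz(c,*S3(615,240),.041))
print('flangeBig1',onz(s,*S1(450,290),.041));print('flangeB2',onz(s,*S1(82,118),.041))
```

```text
valve [0.5497 0.2212 0.07  ]
76.9 0.0472
-14.4 0.0465
-103.1 0.0467
166.2 0.0465
knobtop [0.54828225 0.22126203 0.11      ]
round slot [ 0.4504936 -0.1790862  0.036    ] [ 0.45032395 -0.17825384  0.036     ]
round label [ 0.41375365 -0.172782    0.036     ] [ 0.40987804 -0.17343523  0.036     ]
sq slot [ 0.49937155 -0.27762564  0.036     ] [ 0.49892466 -0.27777791  0.036     ]
stem label [ 0.47809039 -0.0728173   0.036     ]
flange [ 0.5164869  -0.06798644  0.041     ] [ 0.51446163 -0.0653923   0.041     ]
flangeBig1 [ 0.57953334 -0.17338189  0.041     ]
flangeB2 [ 0.35455604 -0.01980162  0.041     ]
```

```bash
python3 -m pendant '[{"offset":[0,0,27],"twist":[0,0,0]},{"offset":[0,0,28],"twist":[0,0,0]},{"offset":[0,0,28],"twist":[0,0,0]},{"offset":[0,0,28],"twist":[0,0,0]},{"offset":[0,0,28],"twist":[0,0,0]},{"offset":[0,0,28],"twist":[0,0,0]},{"offset":[0,0,28],"twist":[0,0,0]},{"offset":[0,0,27],"twist":[0,0,0]},{"offset":[0,0,0],"twist":[0,0,0]}]' 1
python3 - <<'E'
from h import *
o=arm.get_obs();print(o['position'],o['ee_rot'],o['qd'].round(3) if hasattr(o['qd'],'round') else o['qd'])
for n in ['wrist','side']:
    c=arm.camera(n);cv2.imwrite(f'pics/{n}1.png',c['frame'])
    if n=='wrist':
        for p in [(.549,.2215,.110),(.5497,.2212,.070)]: print(proj(c,p,o))
E
```

```text
t: 1.0
position: [0.5494, 0.226, 0.4041]
ee_rot: [[1.0, -0.001, -0.005], [0.005, 0.002, 1.0], [-0.001, -1.0, 0.002]]
ft_force: [-0.1, -0.8, -0.1]
grip_width: 1.003
[0.54940692 0.22604355 0.40409002] [[ 9.99985443e-01 -9.38897985e-04 -5.31344993e-03]
 [ 5.31557346e-03  2.27388591e-03  9.99983287e-01]
 [-9.26800114e-04 -9.99996974e-01  2.27884359e-03]] [-0.059 -0.019  0.024 -0.064  0.016 -0.051]
(np.float64(317.4110915759444), np.float64(248.85386239882692))
(np.float64(318.35920770986843), np.float64(236.27992559643968))
```

View pics/wrist1.png

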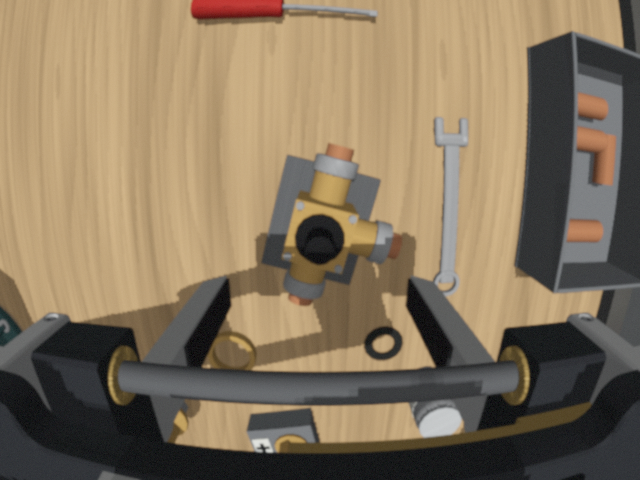

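View pics/side1.png

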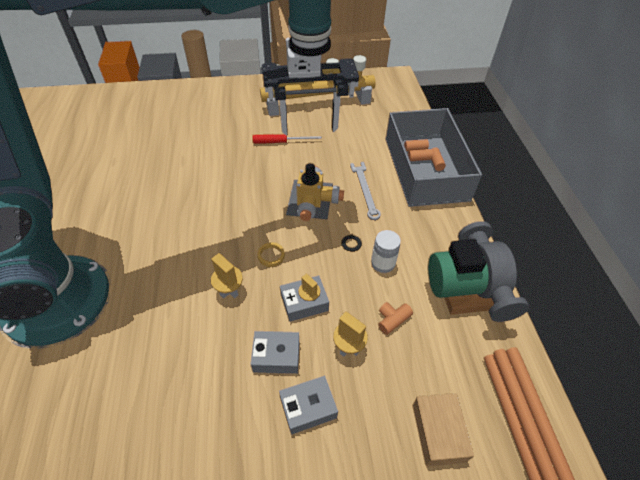

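Run:
```python
import cv2
a=cv2.imread('pics/side1.png');cv2.imwrite('pics/s5.png',cv2.resize(a[250:350,210:370],(800,500),interpolation=cv2.INTER_CUBIC))
b=cv2.imread('pics/wrist1.png');cv2.imwrite('pics/s6.png',cv2.resize(b[130:310,250:420],None,fx=3.3,fy=3.3,interpolation=cv2.INTER_CUBIC))
cv2.imwrite('pics/s7.png',cv2.resize(a[150:230,270:370],(750,600),interpolation=cv2.INTER_CUBIC))
```

```text
(no output)
```

View pics/s5.png

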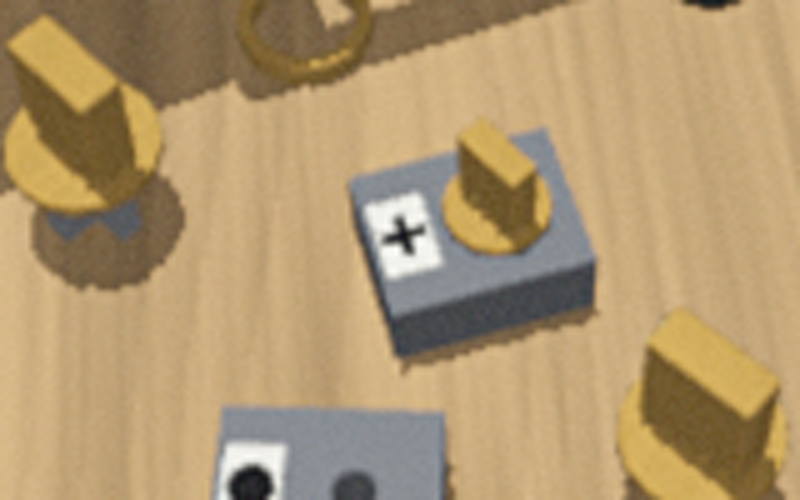

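View pics/s6.png

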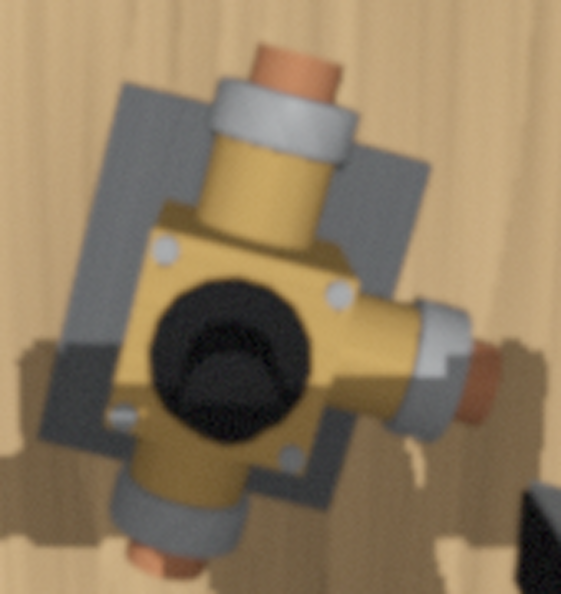

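View pics/s7.png

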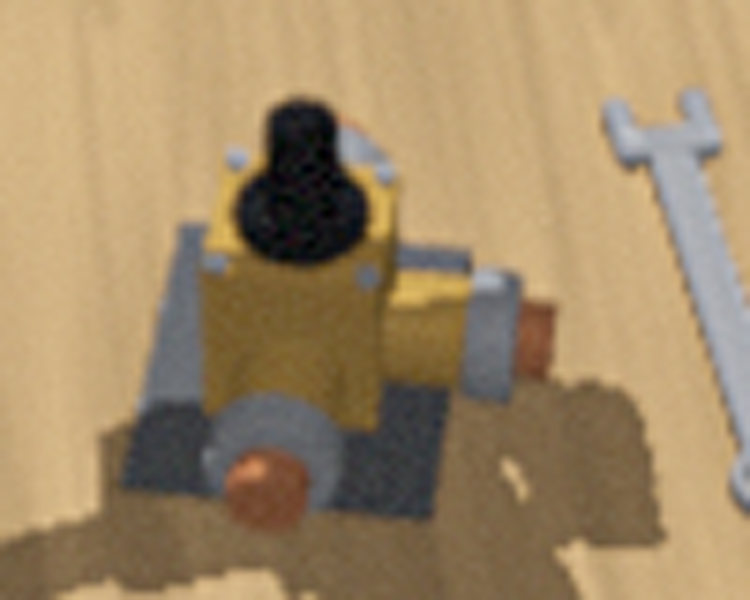

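Run:
```python
from h import *
o=arm.get_obs();print(o['position'])
w=arm.camera('wrist');s=arm.camera('side');cv2.imwrite('pics/w2.png',w['frame'])
f=lambda l,k,a,b:[(a+x/k,b+y/k) for x,y in l]
def rep(n,P):
    P=np.array(P);print(n,P.mean(0).round(4),[(np.degrees(np.arctan2(*(P[(i+1)%4]-P[i])[1::-1])).round(1),np.linalg.norm(P[(i+1)%4]-P[i]).round(4)) for i in range(4)])
rep('side screws',[onz(s,*p,.07) for p in f([(238,158),(385,174),(367,275),(215,262)],7.5,270,150)])
rep('wrist screws',[onz(w,*p,.07,o) for p in f([(166,250),(340,295),(291,458),(122,418)],3.3,250,130)])
print('knob',onz(s,*f([(303,112)],7.5,270,150)[0],.11)); print('disc wrist',onz(w,*f([(231,360)],3.3,250,130)[0],.076,o))
B=[onz(s,*p,.036) for p in f([(350,180),(545,130),(595,258),(392,318)],5,210,250)];rep('block',B)
H=[onz(s,*p,.079) for p in f([(458,140),(481,120),(537,162),(515,184)],5,210,250)];rep('head',H)
print('flange',onz(s,*f([(497,199)],5,210,250)[0],.041))
```

```text
[0.54983626 0.22280543 0.40425088]
side screws [0.5507 0.221  0.07  ] [(np.float64(-15.4), np.float64(0.0471)), (np.float64(-104.4), np.float64(0.0456)), (np.float64(166.7), np.float64(0.0471)), (np.float64(75.5), np.float64(0.0473))]
wrist screws [0.5513 0.2152 0.07  ] [(np.float64(-14.6), np.float64(0.0472)), (np.float64(-105.0), np.float64(0.047)), (np.float64(166.1), np.float64(0.0472)), (np.float64(74.9), np.float64(0.0476))]
knob [0.55160525 0.22461781 0.11      ]
disc wrist [0.55162534 0.21595257 0.076     ]
block [ 0.5054 -0.0689  0.036 ] [(np.float64(10.5), np.float64(0.0825)), (np.float64(-79.2), np.float64(0.0634)), (np.float64(-168.0), np.float64(0.0833)), (np.float64(100.1), np.float64(0.0656))]
head [ 0.5164 -0.066   0.079 ] [(np.float64(39.9), np.float64(0.0128)), (np.float64(-48.6), np.float64(0.029)), (np.float64(-137.0), np.float64(0.013)), (np.float64(131.0), np.float64(0.0297))]
flange [ 0.51645327 -0.06360537  0.041     ]
```

```bash
python3 -m pendant '[{"offset":[0,20,-1],"twist":[0,0,0]},{"offset":[0,28,-1],"twist":[0,0,0]},{"offset":[0,28,0],"twist":[0,0,0]},{"offset":[0,28,0],"twist":[0,0,0]},{"offset":[0,21,0],"twist":[0,0,0]},{"offset":[0,0,0],"twist":[0,0,0]},{"offset":[0,0,0],"twist":[0,0,0]}]' 1
python3 - <<'E'
from h import *
o=arm.get_obs();print(o['position'])
for n in ['scene','side']:
    c=arm.camera(n);p=np.array(o['position'])+.19*np.array(o['ee_rot'])[:,1];u,v=proj(c,p);u,v=int(u),int(v)
    cv2.imwrite(f'pics/{n}3.png',cv2.resize(c['frame'][v-50:v+50,u-65:u+65],None,fx=5,fy=5,interpolation=cv2.INTER_CUBIC))
E
```

```text
t: 1.78
position: [0.5499, 0.2187, 0.2786]
ee_rot: [[1.0, -0.003, 0.002], [-0.002, -0.001, 1.0], [-0.003, -1.0, -0.001]]
ft_force: [-0.1, -0.2, 0.8]
grip_width: 0.999
[0.54990979 0.2187106  0.27864794]
```

View pics/scene3.png

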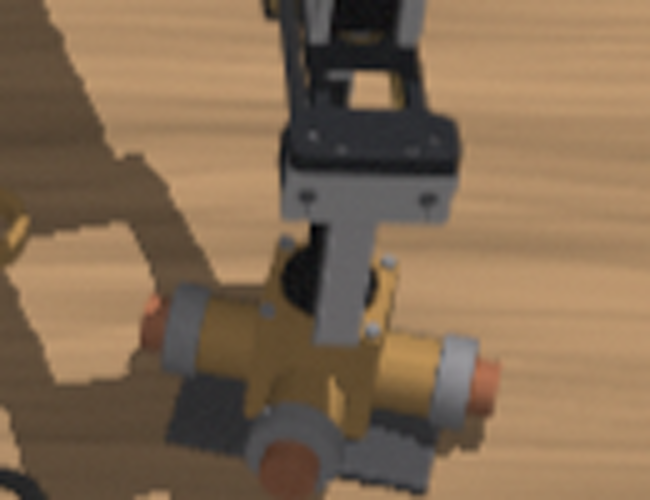

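View pics/side3.png

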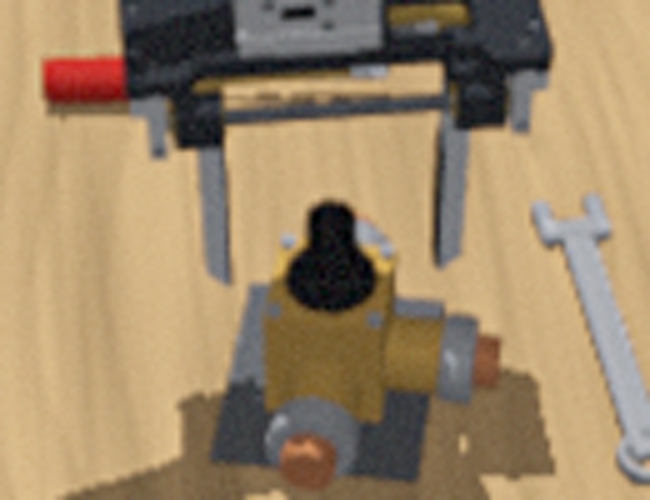

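Run:
```python
from h import *
o=arm.get_obs();c=arm.camera('scene');s=arm.camera('side');w=arm.camera('wrist');print(o['position'])
p=np.array(o['position'])+.19*np.array(o['ee_rot'])[:,1];u,v=map(int,proj(c,p))
print('tip',onz(c,u-65+339/5,v-50+343/5,.0795),'disc',onz(c,u-65+331/5,v-50+278/5,.076))
u,v=map(int,proj(s,p));print('knob side',onz(s,u-65+331/5,v-50+213/5,.11),'disc',onz(s,u-65+332/5,v-50+270/5,.076))
cv2.imwrite('pics/w4.png',w['frame'])
```

```text
[0.55073411 0.21943767 0.28186195]
tip [0.59755656 0.22325184 0.0795    ] disc [0.5516561  0.22384073 0.076     ]
knob side [0.55354581 0.22553166 0.11      ] disc [0.55393041 0.2240338  0.076     ]
```

View pics/w4.png

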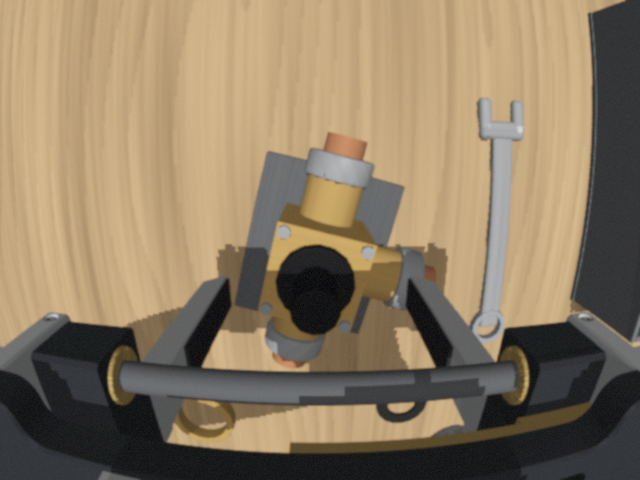

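```bash
python3 -m pendant '[{"offset":[0,0,0],"twist":[0,0,0]},{"offset":[0,0,0],"twist":[0,0,0]},{"offset":[0,0,0],"twist":[0,0,0]},{"offset":[0,0,0],"twist":[0,0,0]},{"offset":[0,0,0],"twist":[0,0,0]},{"offset":[0,0,0],"twist":[0,0,0]},{"offset":[0,0,0],"twist":[0,0,0]},{"offset":[0,0,0],"twist":[0,0,0]},{"offset":[0,0,0],"twist":[0,0,0]}]' 0 25
python3 - <<'E'
from h import *
P=[]
for i in range(6):
    P.append(arm.get_obs()['position']);arm.camera('wrist')
print(np.array(P).round(4),arm.get_obs()['grip_width'])
E
```

```text
t: 2.78
position: [0.55, 0.22, 0.2796]
ee_rot: [[1.0, 0.0, 0.0], [-0.0, -0.0, 1.0], [0.0, -1.0, -0.0]]
ft_force: [-0.2, -0.6, -0.2]
grip_width: 0.4
[[0.55   0.22   0.2796]
 [0.55   0.22   0.2796]
 [0.55   0.22   0.2797]
 [0.55   0.22   0.2797]
 [0.55   0.22   0.2797]
 [0.55   0.22   0.2797]] 0.25286927790174196
```

```bash
python3 -m pendant '[{"offset":[0,-10,0],"twist":[0,0,0]},{"offset":[0,-20,0],"twist":[0,0,0]},{"offset":[0,-25,0],"twist":[0,0,0]},{"offset":[0,-20,0],"twist":[0,0,0]},{"offset":[0,-10,0],"twist":[0,0,0]},{"offset":[0,0,0],"twist":[0,0,0]},{"offset":[0,0,0],"twist":[0,0,0]}]'
python3 - <<'E'
from h import *
o=arm.get_obs();print(o['position'],o['ft_force'])
for n in ['scene','side']:
    c=arm.camera(n);p=np.array(o['position'])+.19*np.array(o['ee_rot'])[:,1];u,v=map(int,proj(c,p))
    cv2.imwrite(f'pics/{n}5.png',cv2.resize(c['frame'][v-40:v+80,u-65:u+65],None,fx=5,fy=5,interpolation=cv2.INTER_CUBIC))
    print(n,u-65,v-40)
c=arm.camera('wrist');cv2.imwrite('pics/w5.png',c['frame'])
E
```

```text
t: 3.67
position: [0.55, 0.22, 0.365]
ee_rot: [[1.0, 0.001, -0.0], [0.0, 0.0, 1.0], [0.001, -1.0, 0.0]]
ft_force: [-0.2, -0.5, -1.9]
grip_width: 0.25
[0.54995652 0.21997771 0.3650127 ] [-0.17083009 -0.5350186  -1.91234815]
scene 338 165
side 244 103
```

View pics/scene5.png

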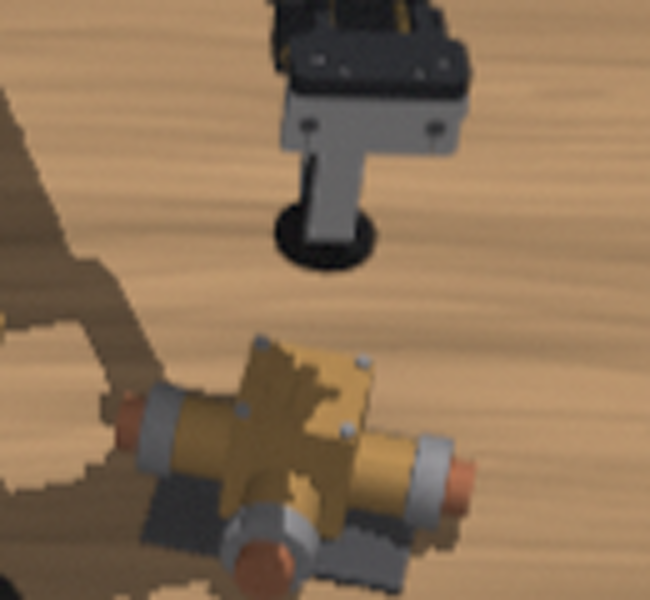

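View pics/side5.png

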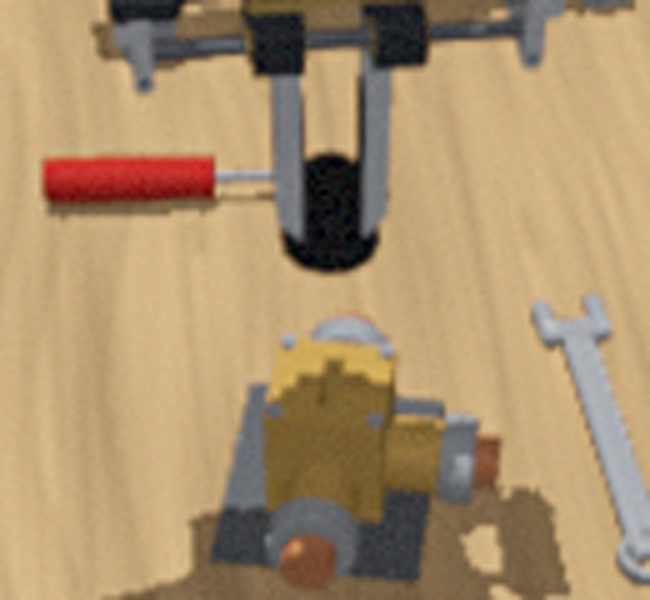

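View pics/w5.png

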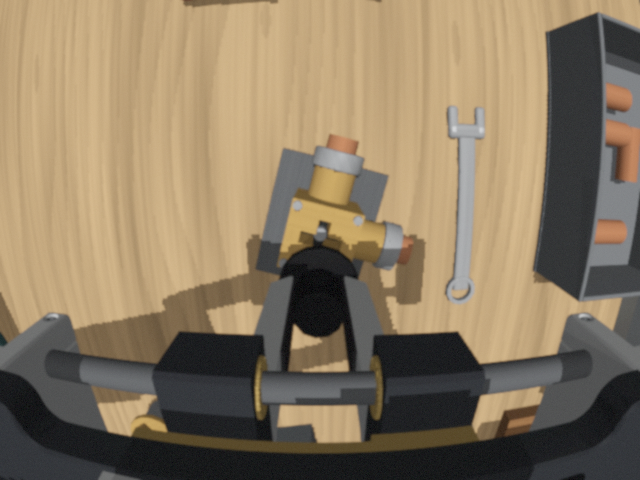

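Run:
```python
from h import *
c=arm.camera('scene');s=arm.camera('side')
print(onz(c,338+325.5/5,165+234/5,.1613),onz(s,244+330/5,103+236/5,.1613))
# bottom outer edges of disc
print('leftright',onz(c,338+275/5,165+238/5,.158)[1],onz(c,338+376/5,165+238/5,.158)[1],onz(s,244+283/5,103+238/5,.158)[0],onz(s,244+378/5,103+238/5,.158)[0])
print(onz(s,276+ (1-1),352,.036))
```

```text
[0.55379151 0.22106612 0.1613    ] [0.54955523 0.21496478 0.1613    ]
leftright 0.19977722385374216 0.24330406863712356 0.5294583137759216 0.570693942949651
[ 0.44156265 -0.18521113  0.036     ]
```

```bash
python3 -m pendant '[{"offset":[-3,0,-12],"twist":[0,0,0]},{"offset":[-6,0,-24],"twist":[0,0,0]},{"offset":[-9,0,-36],"twist":[0,0,0]},{"offset":[-10,0,-40],"twist":[0,0,0]},{"offset":[-10,0,-40],"twist":[0,0,0]},{"offset":[-10,0,-40],"twist":[0,0,0]},{"offset":[-10,0,-40],"twist":[0,0,0]},{"offset":[-10,0,-40],"twist":[0,0,0]},{"offset":[-10,0,-40],"twist":[0,0,0]},{"offset":[-9,0,-36],"twist":[0,0,0]},{"offset":[-7.5,0,-31],"twist":[0,0,0]},{"offset":[-5,0,-20.5],"twist":[0,0,0]}]'
python3 -m pendant '[{"offset":[0,0,0],"twist":[0,0,0]},{"offset":[0,0,0],"twist":[0,0,0]},{"offset":[0,0,0],"twist":[0,0,0]},{"offset":[0,0,0],"twist":[0,0,0]},{"offset":[0,0,0],"twist":[0,0,0]}]'
python3 - <<'E'
from h import *
o=arm.get_obs();print(o['position'])
for n in ['scene','side','wrist']:
    c=arm.camera(n);cv2.imwrite(f'pics/{n}6.png',c['frame'])
E
```

```text
t: 4.92
position: [0.4487, -0.1825, 0.3644]
ee_rot: [[1.0, -0.001, 0.003], [-0.003, -0.001, 1.0], [-0.001, -1.0, -0.001]]
ft_force: [0.4, -0.9, -0.5]
grip_width: 0.251
t: 5.33
position: [0.4507, -0.1784, 0.3646]
ee_rot: [[1.0, 0.0, -0.002], [0.002, 0.0, 1.0], [0.0, -1.0, 0.0]]
ft_force: [0.1, -0.0, -0.1]
grip_width: 0.252
[ 0.45071588 -0.17842576  0.3646496 ]
```

View pics/wrist6.png

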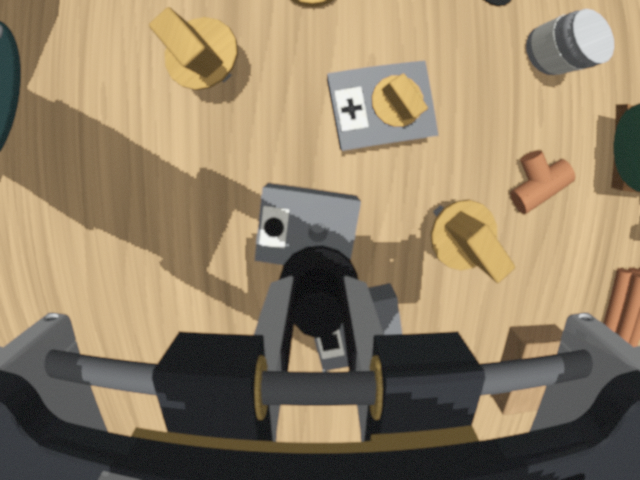

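View pics/side6.png

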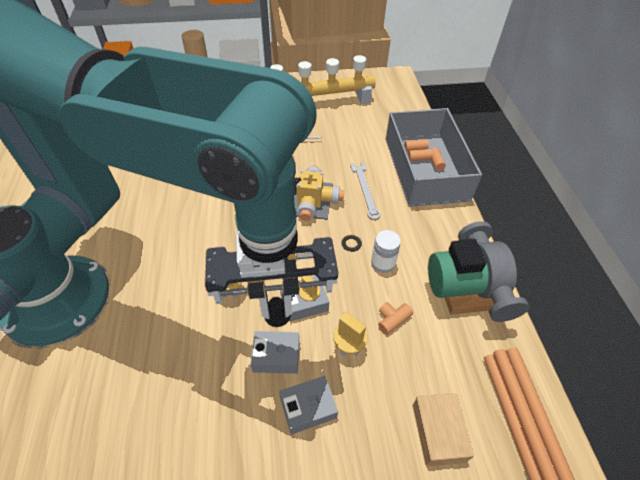

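```bash
python3 -m pendant '[{"offset":[0,12,0],"twist":[0,0,0]},{"offset":[0,24,0],"twist":[0,0,0]},{"offset":[0,30,0],"twist":[0,0,0]},{"offset":[0,20,0],"twist":[0,0,0]},{"offset":[0,9,0],"twist":[0,0,0]},{"offset":[0,0,0],"twist":[0,0,0]},{"offset":[0,0,0],"twist":[0,0,0]},{"offset":[0,0,0],"twist":[0,0,0]},{"offset":[0,0,0],"twist":[0,0,0]}]'
python3 - <<'E'
from h import *
o=arm.get_obs();print(o['position'])
for n in ['scene','side','wrist']:
    c=arm.camera(n);cv2.imwrite(f'pics/{n}7f.png',c['frame']);u,v=map(int,proj(c,[.45,-.1785,.05],o))
    cv2.imwrite(f'pics/{n}7.png',cv2.resize(c['frame'][v-50:v+50,u-65:u+65],None,fx=5,fy=5,interpolation=cv2.INTER_CUBIC))
    print(n,u-65,v-50)
E
```

```text
t: 6.23
position: [0.4511, -0.1798, 0.2716]
ee_rot: [[1.0, 0.003, -0.0], [0.0, -0.002, 1.0], [0.003, -1.0, -0.002]]
ft_force: [0.6, 0.5, -0.8]
grip_width: 0.25
[ 0.45114223 -0.17979865  0.27157516]
scene 162 166
side 214 294
wrist 249 223
```

View pics/scene7.png

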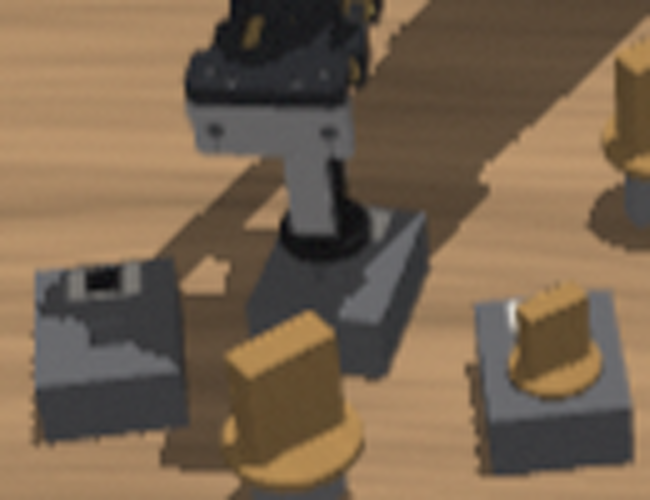

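View pics/side7.png

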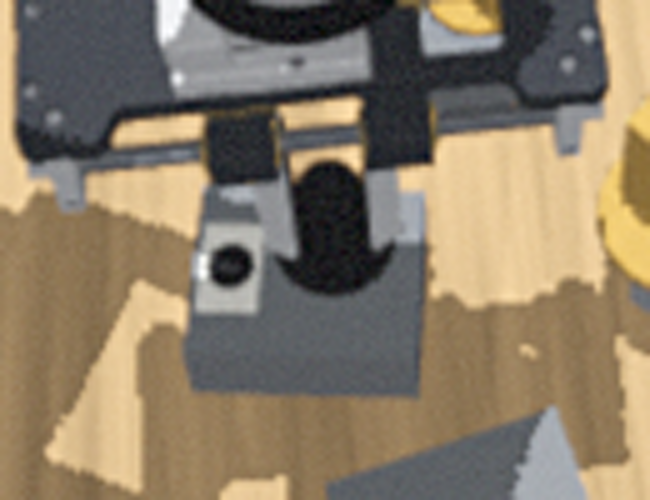

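View pics/wrist7.png

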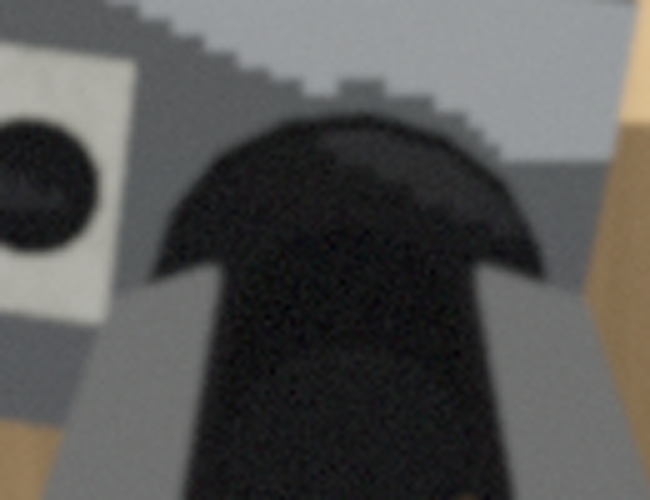

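Run:
```python
from h import *
P=[]
for i in range(3):P.append(arm.get_obs()['position']);c=arm.camera('scene')
s=arm.camera('side');print(np.array(P).round(4))
for n,cc,x0,y0,l,r,v in [('sc',c,162,166,280,374,235),('si',s,214,294,274,397,252)]:
    a=onz(cc,x0+l/5,y0+v/5,.063);b=onz(cc,x0+r/5,y0+v/5,.063);print(n,(a+b)/2,np.linalg.norm(a-b))
# slot mask centroids in initial clear images
a=cv2.imread('pics/side1.png',0);b=cv2.imread('pics/scene0.png',0)
for im,cc,(x,y),R in [(a,s,(281,348),9),(b,c,(228,221),7)]:
    sub=im[y-R:y+R+1,x-R:x+R+1]
    t,m=cv2.threshold(cv2.GaussianBlur(sub,(3,3),0),0,255,cv2.THRESH_OTSU+cv2.THRESH_BINARY_INV)
    k,_,st,ce=cv2.connectedComponentsWithStats(m)
    i=1+np.argmax(st[1:,4]);print(st[i],ce[i]+[x-R,y-R],onz(cc,*(ce[i]+[x-R,y-R]),.036))
```

```text
[[ 0.4509 -0.1797  0.271 ]
 [ 0.4507 -0.1796  0.2707]
 [ 0.4507 -0.1796  0.2704]]
sc [ 0.45416634 -0.17768994  0.063     ] 0.044460410308561245
si [ 0.45224611 -0.18442162  0.063     ] 0.043556998700779746
[ 4  5  9  8 59] [280.27118644 347.72881356] [ 0.44986285 -0.17782059  0.036     ]
[ 4  4  7  5 28] [227.75       219.96428571] [ 0.44802547 -0.18013629  0.036     ]
```

```bash
python3 -m pendant '[{"offset":[-1.5,0,-0.7],"twist":[0,0,0]},{"offset":[0,3,0],"twist":[0,0,0]},{"offset":[0,3,0],"twist":[0,0,0]},{"offset":[0,3,0],"twist":[0,0,0]},{"offset":[0,3,0],"twist":[0,0,0]},{"offset":[0,3,0],"twist":[0,0,0]},{"offset":[0,0,0],"twist":[0,0,0]},{"offset":[0,0,0],"twist":[0,0,0]},{"offset":[0,0,0],"twist":[0,0,0]}]'
```

```text
t: 7.33
position: [0.4491, -0.1802, 0.2547]
ee_rot: [[1.0, 0.0, -0.0], [0.0, -0.0, 1.0], [0.0, -1.0, -0.0]]
ft_force: [0.3, -0.9, -1.7]
grip_width: 0.249
```

```bash
python3 -m pendant '[{"offset":[0,2.5,0],"twist":[0,0,0]},{"offset":[0,2.5,0],"twist":[0,0,0]},{"offset":[0,1.5,0],"twist":[0,0,0]},{"offset":[0,0,0],"twist":[0,0,0]},{"offset":[0,0,0],"twist":[0,0,0]},{"offset":[0,0,0],"twist":[0,0,0]}]'
```

```text
t: 7.83
position: [0.449, -0.1802, 0.2482]
ee_rot: [[1.0, 0.0, 0.0], [-0.0, 0.0, 1.0], [0.0, -1.0, 0.0]]
ft_force: [-0.9, 0.5, -0.8]
grip_width: 0.249
```

```bash
python3 -m pendant '[{"offset":[0,0,0],"twist":[0,0,0]},{"offset":[0,0,0],"twist":[0,0,0]},{"offset":[0,0,0],"twist":[0,0,0]},{"offset":[0,0,0],"twist":[0,0,0]},{"offset":[0,0,0],"twist":[0,0,0]}]' 0.5
python3 -m pendant '[{"offset":[0,-10,0],"twist":[0,0,0]},{"offset":[0,-25,0],"twist":[0,0,0]},{"offset":[0,-30,0],"twist":[0,0,0]},{"offset":[0,-25,0],"twist":[0,0,0]},{"offset":[0,-10,0],"twist":[0,0,0]},{"offset":[0,0,0],"twist":[0,0,0]}]'
python3 - <<'E'
from h import *
o=arm.get_obs();print(o['position'])
for n in ['scene','side','wrist']:
    c=arm.camera(n);cv2.imwrite(f'pics/{n}8f.png',c['frame']);u,v=map(int,proj(c,[.45,-.1785,.05],o))
    cv2.imwrite(f'pics/{n}8.png',cv2.resize(c['frame'][v-50:v+50,u-65:u+65],None,fx=5,fy=5,interpolation=cv2.INTER_CUBIC))
    print(n,u-65,v-50)
E
```

```text
t: 8.25
position: [0.449, -0.1802, 0.2483]
ee_rot: [[1.0, 0.0, -0.0], [0.0, -0.0, 1.0], [0.0, -1.0, -0.0]]
ft_force: [0.1, 0.2, 0.3]
grip_width: 0.495
t: 8.75
position: [0.4496, -0.1805, 0.3521]
ee_rot: [[1.0, 0.007, -0.0], [0.0, -0.004, 1.0], [0.007, -1.0, -0.004]]
ft_force: [0.2, -0.4, -0.3]
grip_width: 0.5
[ 0.44959717 -0.18049819  0.35207896]
scene 162 166
side 214 294
wrist 250 185
```

View pics/scene8.png

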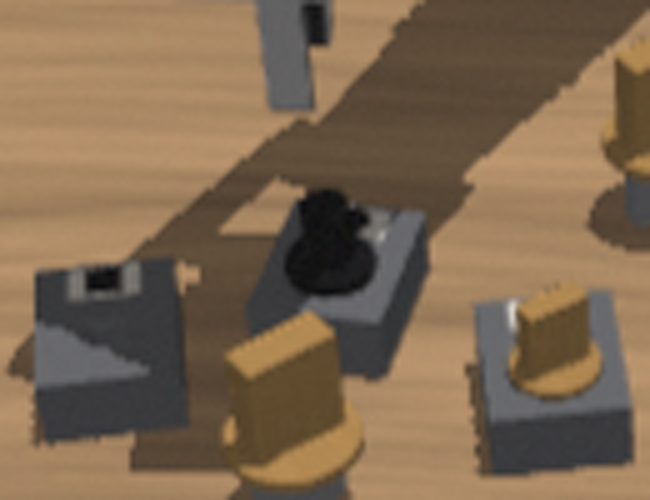

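View pics/side8.png

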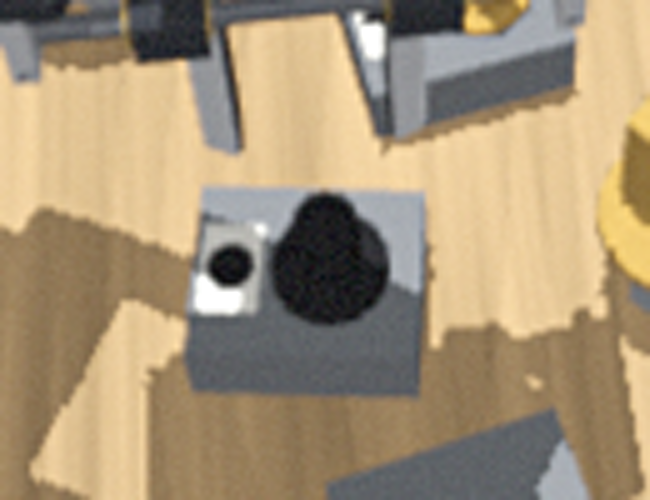

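View pics/wrist8f.png

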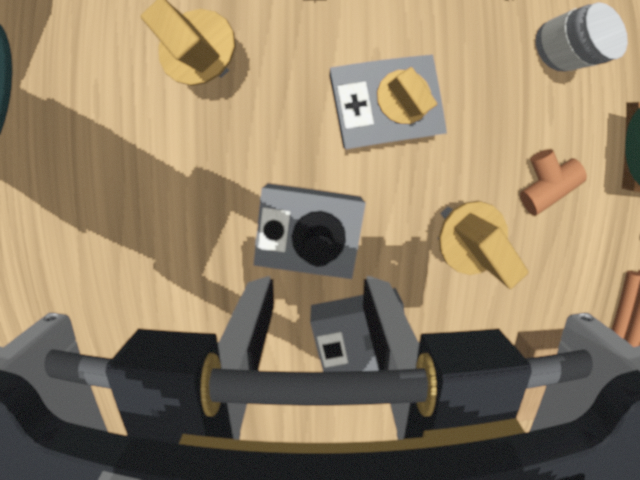

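```bash
python3 -m pendant '[{"offset":[13,0,23],"twist":[0,0,0]},{"offset":[14,0,23],"twist":[0,0,0]},{"offset":[14,0,23],"twist":[0,0,0]},{"offset":[13,0,23],"twist":[0,0,0]},{"offset":[13,0,23],"twist":[0,0,0]},{"offset":[0,0,0],"twist":[0,-6,0]},{"offset":[0,0,0],"twist":[0,-6,0]},{"offset":[0,0,0],"twist":[0,-6,0]},{"offset":[0,0,0],"twist":[0,-6,0]},{"offset":[0,0,0],"twist":[0,-6,0]},{"offset":[0,0,0],"twist":[0,-6,0]},{"offset":[0,0,0],"twist":[0,-5,0]}]' 0.6
python3 -m pendant '[{"offset":[0,0,0],"twist":[0,0,0]},{"offset":[0,0,0],"twist":[0,0,0]},{"offset":[0,0,0],"twist":[0,0,0]},{"offset":[0,0,0],"twist":[0,0,0]},{"offset":[0,0,0],"twist":[0,0,0]}]'
python3 - <<'E'
from h import *
o=arm.get_obs();print(o['position'],o['joint_pos'][5])
c=arm.camera('wrist');cv2.imwrite('pics/wrist9.png',c['frame']);print(arm.get_obs()['position'])
print(proj(c,[.516,-.0655,.079],o))
E
```

```text
t: 9.9
position: [0.5156, -0.0651, 0.3454]
ee_rot: [[0.751, -0.005, -0.66], [0.66, 0.001, 0.751], [-0.003, -1.0, 0.004]]
ft_force: [0.5, -0.7, 0.4]
grip_width: 0.598
t: 10.32
position: [0.516, -0.0652, 0.3479]
ee_rot: [[0.755, -0.001, -0.655], [0.655, 0.0, 0.755], [-0.0, -1.0, 0.0]]
ft_force: [-0.5, -1.2, 0.2]
grip_width: 0.596
[ 0.51595946 -0.06519233  0.34785308] -0.9495369505177153
[ 0.51598634 -0.06520217  0.34804182]
(np.float64(318.32880538372507), np.float64(252.3843926436427))
```

View pics/wrist9.png

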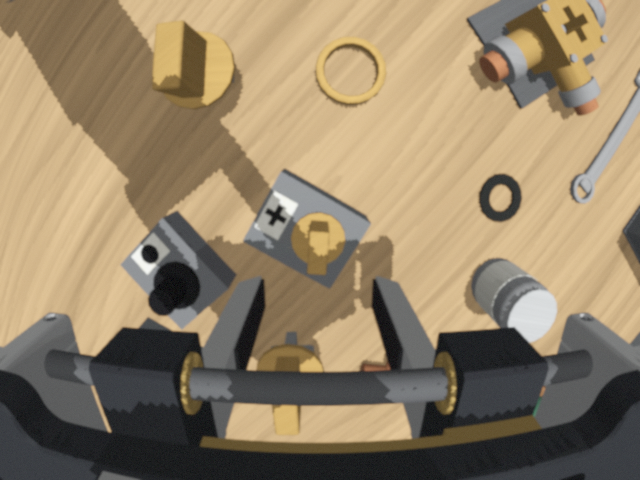

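Run:
```python
import cv2
b=cv2.imread('pics/wrist9.png');cv2.imwrite('pics/s10.png',cv2.resize(b[200:300,270:370],None,fx=6,fy=6,interpolation=cv2.INTER_CUBIC))
```

```text
(no output)
```

View pics/s10.png

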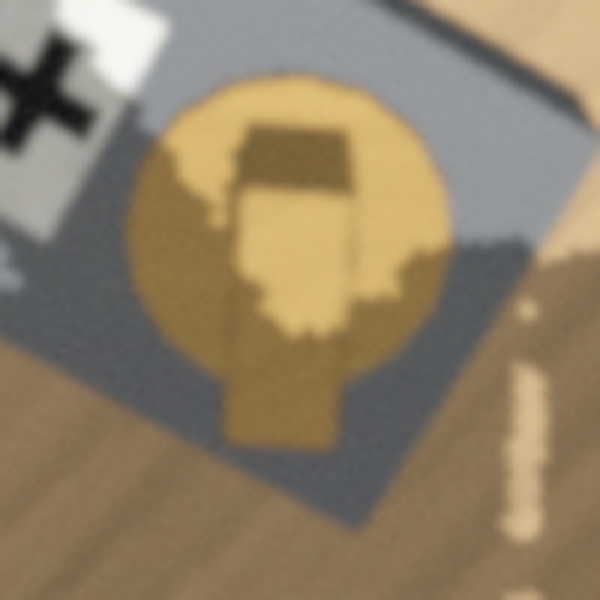

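Run:
```python
from h import *
o=arm.get_obs();c=arm.camera('wrist');R=np.array(o['ee_rot'])
P=np.array([onz(c,270+x/6,200+y/6,.079,o) for x,y in [(236,190),(354,195),(338,450),(222,443)]])
print(P.mean(0),[(np.degrees(np.arctan2(*(P[(i+1)%4]-P[i])[1::-1])).round(1),np.linalg.norm(P[(i+1)%4]-P[i]).round(4)) for i in range(4)])
print('fl',onz(c,270+289/6,200+227/6,.041,o)); print('tool x yaw',np.degrees(np.arctan2(R[1,0],R[0,0])),o['position'])
m=P.mean(0)-o['position'];print('in tool',R.T@m*1000)
w=[(575,24)]
print('socket',onz(c,575,24,.068,o))
```

```text
[ 0.51654979 -0.06646106  0.079     ] [(np.float64(38.4), np.float64(0.0136)), (np.float64(-52.1), np.float64(0.0314)), (np.float64(-142.8), np.float64(0.0139)), (np.float64(127.5), np.float64(0.0311))]
fl [ 0.51576756 -0.0652349   0.041     ]
tool x yaw 40.96261302887739 [ 0.51598634 -0.06520217  0.34804182]
in tool [ -0.38679557 269.0416557   -1.3576896 ]
socket [0.5515585  0.22110436 0.068     ]
```

```bash
python3 -m pendant '[{"offset":[0,15,-1],"twist":[0,3,0]},{"offset":[0,25,0],"twist":[0,0,0]},{"offset":[0,25,0],"twist":[0,0,0]},{"offset":[0,22,0],"twist":[0,0,0]},{"offset":[0,15,0],"twist":[0,0,0]},{"offset":[0,0,0],"twist":[0,0,0]},{"offset":[0,0,0],"twist":[0,0,0]},{"offset":[0,0,0],"twist":[0,0,0]},{"offset":[0,0,0],"twist":[0,0,0]}]' 0.6
python3 -m pendant '[{"offset":[0,0,0],"twist":[0,0,0]},{"offset":[0,0,0],"twist":[0,0,0]},{"offset":[0,0,0],"twist":[0,0,0]},{"offset":[0,0,0],"twist":[0,0,0]},{"offset":[0,0,0],"twist":[0,0,0]},{"offset":[0,0,0],"twist":[0,0,0]},{"offset":[0,0,0],"twist":[0,0,0]},{"offset":[0,0,0],"twist":[0,0,0]}]' 0 45
```

```text
t: 11.17
position: [0.5174, -0.0661, 0.2481]
ee_rot: [[0.788, 0.003, -0.616], [0.616, -0.001, 0.788], [0.002, -1.0, -0.003]]
ft_force: [-0.1, -0.7, 1.0]
grip_width: 0.6
t: 11.83
position: [0.5166, -0.066, 0.2462]
ee_rot: [[0.788, -0.0, -0.616], [0.616, -0.0, 0.788], [-0.0, -1.0, -0.0]]
ft_force: [-1.6, 0.0, 0.0]
grip_width: 0.147
```

```bash
python3 -m pendant '[{"offset":[0,-10,0],"twist":[0,0,0]},{"offset":[0,-20,0],"twist":[0,0,0]},{"offset":[0,-30,0],"twist":[0,0,0]},{"offset":[0,-25,0],"twist":[0,0,0]},{"offset":[0,-15,0],"twist":[0,0,0]},{"offset":[0,-10,0],"twist":[0,0,0]},{"offset":[0,0,0],"twist":[0,0,0]},{"offset":[0,0,0],"twist":[0,0,0]},{"offset":[0,0,0],"twist":[0,0,0]}]'
python3 - <<'E'
from h import *
o=arm.get_obs();R=np.array(o['ee_rot']);print(o['position'],np.degrees(np.arctan2(R[1,0],R[0,0])))
for n in ['scene','side']:
    c=arm.camera(n);p=np.array(o['position'])+.2*R[:,1];u,v=map(int,proj(c,p))
    cv2.imwrite(f'pics/{n}10.png',c['frame'])
    cv2.imwrite(f'pics/{n}10c.png',cv2.resize(c['frame'][v-50:v+50,u-65:u+65],None,fx=5,fy=5,interpolation=cv2.INTER_CUBIC))
    u,v=map(int,proj(c,[.55,.221,.068]))
    cv2.imwrite(f'pics/{n}10v.png',cv2.resize(c['frame'][v-30:v+30,u-40:u+40],None,fx=8,fy=8,interpolation=cv2.INTER_CUBIC));print(n,u-40,v-30)
E
```

```text
t: 12.58
position: [0.5163, -0.0659, 0.3545]
ee_rot: [[0.788, -0.003, -0.616], [0.616, 0.001, 0.788], [-0.002, -1.0, 0.002]]
ft_force: [-0.4, 0.2, -2.8]
grip_width: 0.15
[ 0.51629608 -0.06587533  0.35445312] 37.997829451153166
scene 358 212
side 269 149
```

View pics/scene10c.png

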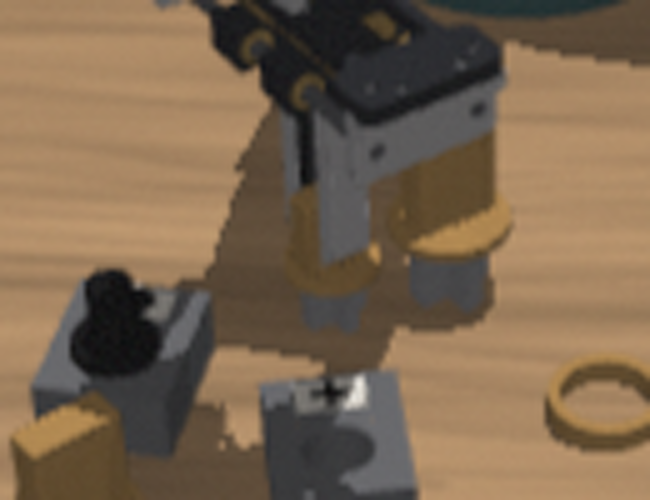

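View pics/side10c.png

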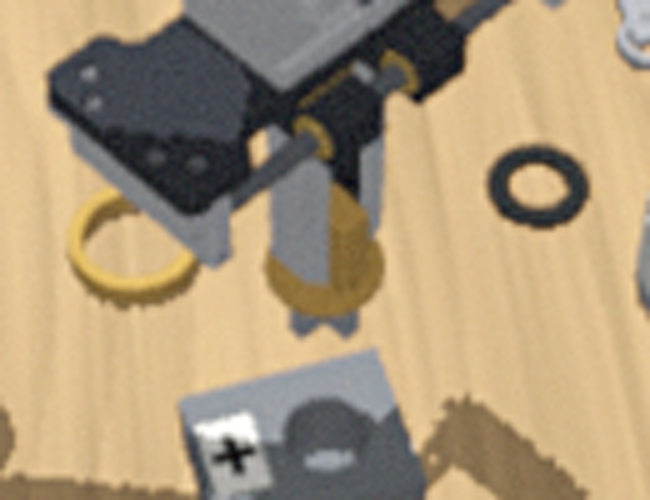

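View pics/scene10v.png

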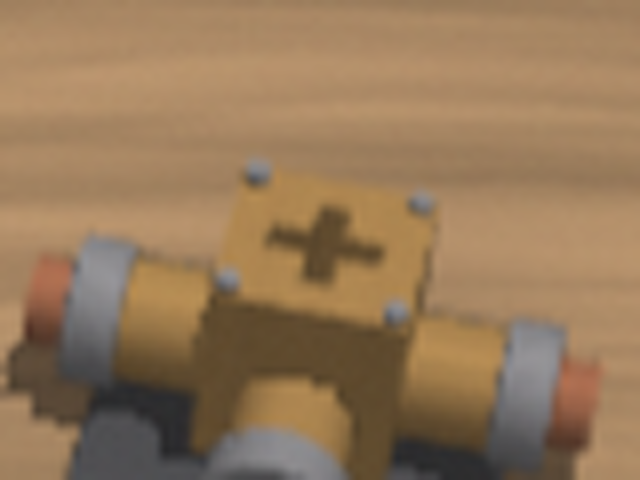

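View pics/side10v.png

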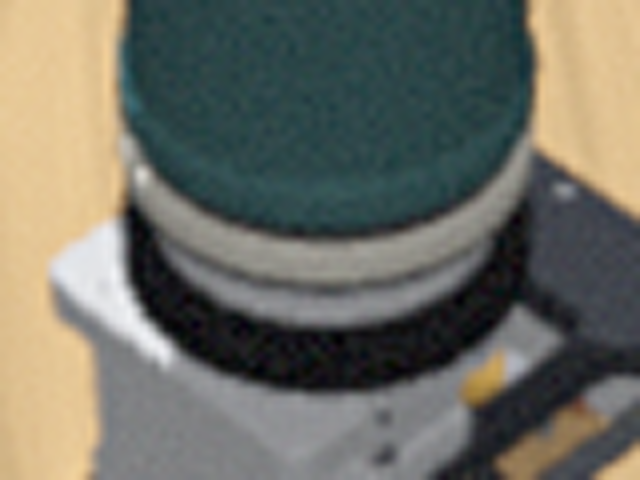

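Run:
```python
from h import *
o=arm.get_obs();c=arm.camera('scene');s=arm.camera('side')
print(o['position'],'sock scene',onz(c,358+325.5/8,212+243/8,.068))
P=np.array([onz(c,358+x/8,212+y/8,.07) for x,y in [(258,172),(421,203),(397,312),(228,280)]])
print(P.mean(0),[np.degrees(np.arctan2(*(P[(i+1)%4]-P[i])[1::-1])).round(1) for i in range(4)])
A=[onz(c,358+x/8,212+y/8,.068) for x,y in [(267,235),(383,254),(334,208),(316,281)]]
for a,b in [(0,1),(2,3)]: d=A[b]-A[a];print('slot',np.degrees(np.arctan2(d[1],d[0])),np.linalg.norm(d))
# flange in hand: underside z = .036+ (z-.2462)
z=.036+o['position'][2]-.2462;u,v=map(int,proj(c,np.array(o['position'])+.2*np.array(o['ee_rot'])[:,1]))
for l,r,y in [(287,381,255)]:
    a=onz(c,u-65+l/5,v-50+y/5,z+.003);b=onz(c,u-65+r/5,v-50+y/5,z+.003);print('flange scene',(a+b)/2,np.linalg.norm(a-b))
u,v=map(int,proj(s,np.array(o['position'])+.2*np.array(o['ee_rot'])[:,1]))
a=onz(s,u-65+265/5,v-50+265/5,z+.003);b=onz(s,u-65+384/5,v-50+265/5,z+.003);print('flange side',(a+b)/2,np.linalg.norm(a-b))
a=cv2.imread('pics/side6.png');cv2.imwrite('pics/s11.png',cv2.resize(a[155:225,275:355],(640,560),interpolation=cv2.INTER_CUBIC))
```

```text
[ 0.51632931 -0.06589444  0.35423968] sock scene [0.54889498 0.22148274 0.068     ]
[0.55025362 0.2212869  0.07      ] [np.float64(75.7), np.float64(-13.5), np.float64(-103.9), np.float64(165.9)]
slot 78.07807828955899 0.032834238681120564
slot -13.724392972301152 0.03155961476162245
flange scene [ 0.5097056  -0.0642686   0.14703968] 0.04148603390082236
flange side [ 0.51544611 -0.0650608   0.14703968] 0.042916632979312155
```

View pics/s11.png

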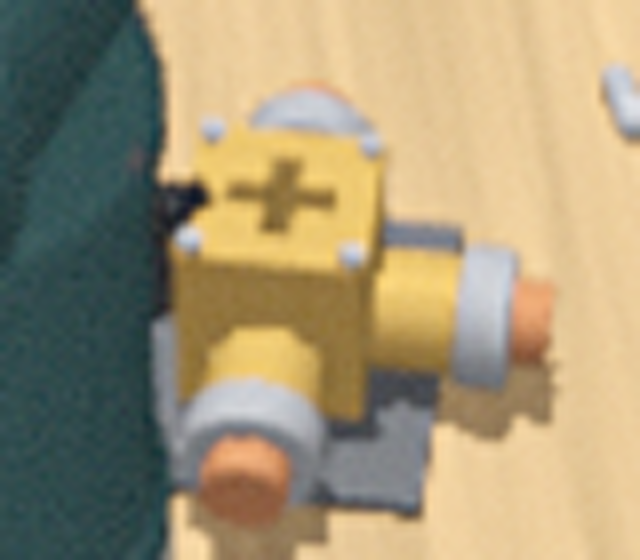

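```bash
python3 -m pendant '[{"offset":[8,0,8],"twist":[0,0,0]},{"offset":[14,0,14],"twist":[0,0,0]},{"offset":[20,0,20],"twist":[0,0,0]},{"offset":[22,0,22],"twist":[0,0,0]},{"offset":[22,0,22],"twist":[0,0,0]},{"offset":[22,0,22],"twist":[0,0,0]},{"offset":[22,0,22],"twist":[0,0,0]},{"offset":[22,0,22],"twist":[0,0,0]},{"offset":[20,0,20],"twist":[0,0,0]},{"offset":[16,0,17],"twist":[0,0,0]},{"offset":[10,0,10],"twist":[0,0,0]},{"offset":[5.2,0,5.7],"twist":[0,0,0]}]'
python3 -m pendant '[{"offset":[0,0,0],"twist":[0,-4.8,0]},{"offset":[0,0,0],"twist":[0,-6,0]},{"offset":[0,0,0],"twist":[0,-6,0]},{"offset":[0,0,0],"twist":[0,-6,0]},{"offset":[0,0,0],"twist":[0,-6,0]},{"offset":[0,0,0],"twist":[0,-5,0]},{"offset":[0,0,0],"twist":[0,-4,0]},{"offset":[0,0,0],"twist":[0,0,0]},{"offset":[0,0,0],"twist":[0,0,0]},{"offset":[0,0,0],"twist":[0,0,0]},{"offset":[0,0,0],"twist":[0,0,0]}]'
python3 - <<'E'
from h import *
o=arm.get_obs();R=np.array(o['ee_rot']);print(o['position'],np.degrees(np.arctan2(R[1,0],R[0,0])))
s=arm.camera('side');print('sock side',onz(s,275+282/8,155+195/8,.068))
for n in ['scene','side']:
    c=arm.camera(n);u,v=map(int,proj(c,np.array(o['position'])+.21*R[:,1]));cv2.imwrite(f'pics/{n}11f.png',c['frame'])
    cv2.imwrite(f'pics/{n}11.png',cv2.resize(c['frame'][v-30:v+70,u-65:u+65],None,fx=6,fy=6,interpolation=cv2.INTER_CUBIC));print(n,u-65,v-30)
c=arm.camera('wrist');cv2.imwrite('pics/wrist11.png',c['frame'])
E
```

```text
t: 13.78
position: [0.5505, 0.2228, 0.3556]
ee_rot: [[0.786, -0.001, -0.618], [0.618, 0.0, 0.786], [-0.0, -1.0, 0.001]]
ft_force: [-0.8, -0.8, -2.4]
grip_width: 0.144
t: 14.7
position: [0.5508, 0.2202, 0.3562]
ee_rot: [[0.247, 0.0, -0.969], [0.969, -0.0, 0.247], [-0.0, -1.0, -0.0]]
ft_force: [-0.4, -1.4, -2.4]
grip_width: 0.148
[0.55078663 0.22021503 0.35619893] 75.71583117557468
sock side [0.55093093 0.22140353 0.068     ]
scene 336 186
side 245 123
```

View pics/scene11.png

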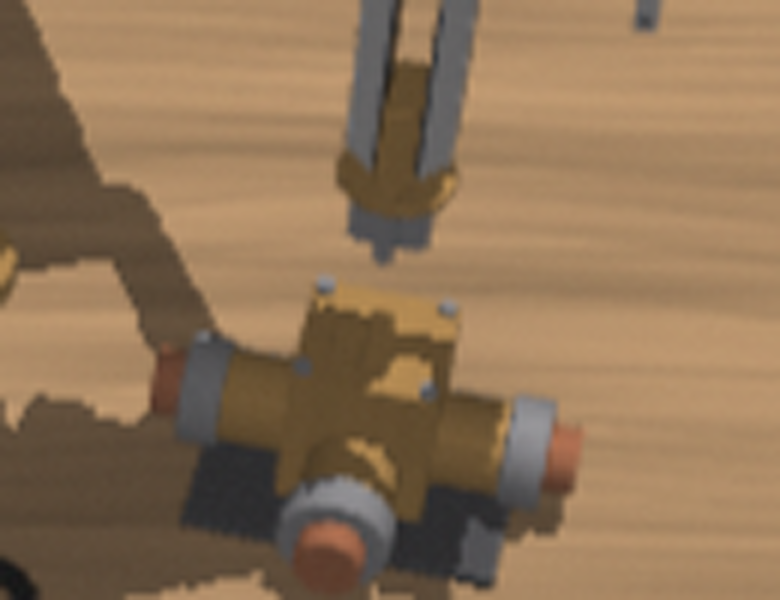

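View pics/side11.png

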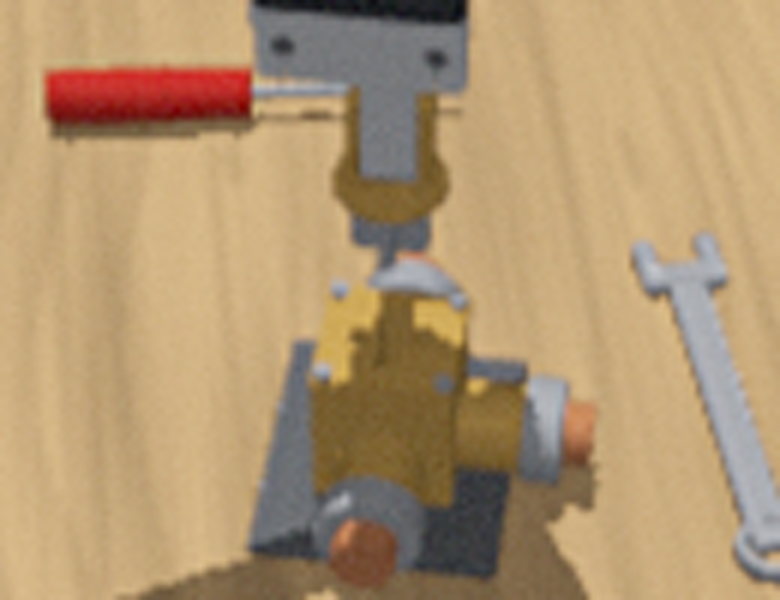

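View pics/wrist11.png

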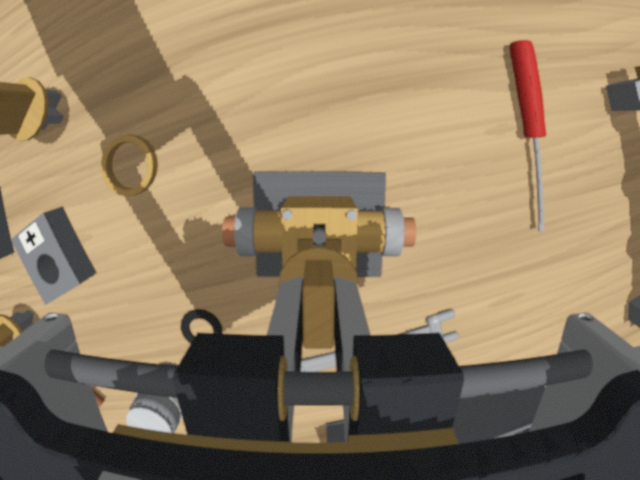

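Run:
```python
from h import *
o=arm.get_obs();c=arm.camera('scene');s=arm.camera('side')
R=np.array(o['ee_rot']);print(o['position'],np.degrees(np.arctan2(R[1,0],R[0,0])))
z=o['position'][2]-.2077
for n,cc,x0,y0,l,r,y in [('sc',c,336,186,337,458,180),('si',s,245,123,332,449,182)]:
    a=onz(cc,x0+l/6,y0+y/6,z);b=onz(cc,x0+r/6,y0+y/6,z);print(n,(a+b)/2,np.linalg.norm(a-b))
```

```text
[0.55075175 0.22041191 0.35619491] 75.77565082906304
sc [0.5525233  0.22071483 0.14849491] 0.04369624415142949
si [0.5502866  0.21960753 0.14849491] 0.042957720397669256
```

```bash
python3 -m pendant '[{"offset":[0.9,10,-0.4],"twist":[0,0,0]},{"offset":[0,16,0],"twist":[0,0,0]},{"offset":[0,10,0],"twist":[0,0,0]},{"offset":[0,0,0],"twist":[0,0,0]},{"offset":[0,0,0],"twist":[0,0,0]},{"offset":[0,0,0],"twist":[0,0,0]},{"offset":[0,0,0],"twist":[0,0,0]}]'
python3 - <<'E'
from h import *
o=arm.get_obs();R=np.array(o['ee_rot']);print(o['position'],np.degrees(np.arctan2(R[1,0],R[0,0])))
for n in ['scene','side']:
    c=arm.camera(n);u,v=map(int,proj(c,[.55,.221,.07]))
    cv2.imwrite(f'pics/{n}12.png',cv2.resize(c['frame'][v-50:v+30,u-50:u+50],None,fx=7,fy=7,interpolation=cv2.INTER_CUBIC))
E
```

```text
t: 15.58
position: [0.5516, 0.2213, 0.3212]
ee_rot: [[0.245, 0.002, -0.969], [0.969, 0.001, 0.245], [0.001, -1.0, -0.002]]
ft_force: [0.3, 0.1, -2.2]
grip_width: 0.148
[0.55163215 0.22127965 0.32116703] 75.7975709771346
```

View pics/scene12.png

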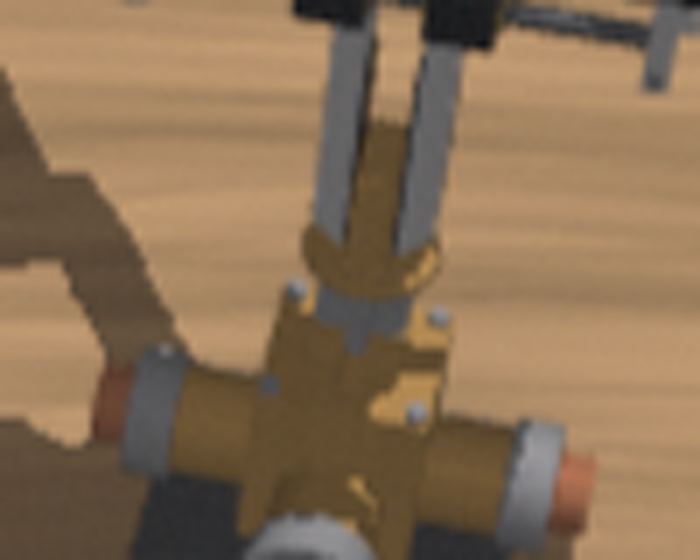

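View pics/side12.png

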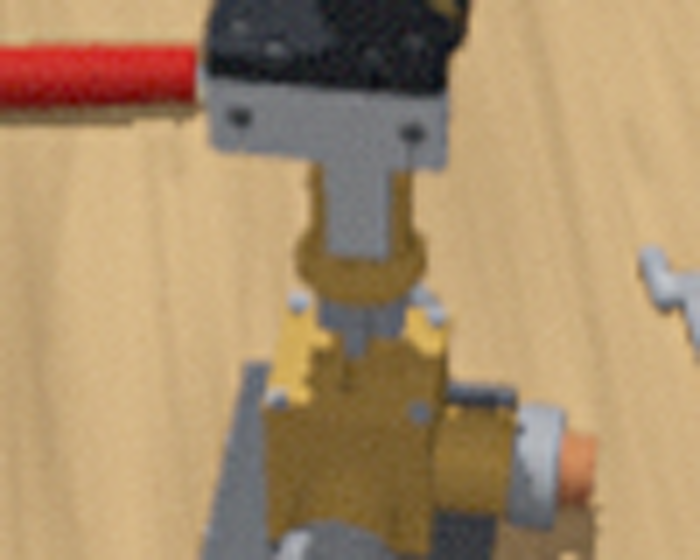

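Aligned as far as the views show. Inserting slowly.

```bash
python3 -m pendant '[{"offset":[0,4,0],"twist":[0,0,0]},{"offset":[0,4,0],"twist":[0,0,0]},{"offset":[0,3,0],"twist":[0,0,0]},{"offset":[0,2,0],"twist":[0,0,0]},{"offset":[0,2,0],"twist":[0,0,0]},{"offset":[0,0,0],"twist":[0,0,0]},{"offset":[0,0,0],"twist":[0,0,0]}]'
```

```text
t: 16.27
position: [0.5513, 0.2212, 0.3049]
ee_rot: [[0.245, -0.0, -0.969], [0.969, -0.0, 0.245], [-0.0, -1.0, 0.0]]
ft_force: [0.2, -0.1, -1.5]
grip_width: 0.147
```

```bash
python3 -m pendant '[{"offset":[0,2,0],"twist":[0,0,0]},{"offset":[0,2,0],"twist":[0,0,0]},{"offset":[0,2,0],"twist":[0,0,0]},{"offset":[0,2,0],"twist":[0,0,0]},{"offset":[0,0,0],"twist":[0,0,0]},{"offset":[0,0,0],"twist":[0,0,0]}]'
```

```text
t: 16.77
position: [0.5513, 0.2212, 0.2969]
ee_rot: [[0.245, -0.0, -0.969], [0.969, -0.0, 0.245], [-0.0, -1.0, 0.0]]
ft_force: [-0.1, 0.7, -1.8]
grip_width: 0.149
```

Blades are 11 mm in with no resistance. On to the spring and home.

```bash
python3 -m pendant '[{"offset":[0,3,0],"twist":[0,0,0]},{"offset":[0,3,0],"twist":[0,0,0]},{"offset":[0,3,0],"twist":[0,0,0]},{"offset":[0,2,0],"twist":[0,0,0]},{"offset":[0,2,0],"twist":[0,0,0]},{"offset":[0,2,0],"twist":[0,0,0]},{"offset":[0,2,0],"twist":[0,0,0]},{"offset":[0,0,0],"twist":[0,0,0]},{"offset":[0,0,0],"twist":[0,0,0]}]' - 55
```

```text
t: 17.52
position: [0.5512, 0.2212, 0.2811]
ee_rot: [[0.245, 0.0, -0.969], [0.969, -0.0, 0.245], [-0.0, -1.0, -0.0]]
ft_force: [-3.8, -1.0, 4.9]
grip_width: 0.145
```

```bash
python3 -m pendant '[{"offset":[0,1,0],"twist":[0,0,0]},{"offset":[0,1,0],"twist":[0,0,0]},{"offset":[0,1,0],"twist":[0,0,0]},{"offset":[0,0.5,0],"twist":[0,0,0]},{"offset":[0,0,0],"twist":[0,0,0]},{"offset":[0,0,0],"twist":[0,0,0]},{"offset":[0,0,0],"twist":[0,0,0]}]'
```

```text
t: 18.1
position: [0.5512, 0.2212, 0.2782]
ee_rot: [[0.245, 0.001, -0.969], [0.969, 0.0, 0.245], [0.0, -1.0, -0.001]]
ft_force: [-4.3, -2.4, 7.7]
grip_width: 0.143
```

```bash
python3 -m pendant '[{"offset":[0,0.5,0],"twist":[0,0,0]},{"offset":[0,0.5,0],"twist":[0,0,0]},{"offset":[0,0.5,0],"twist":[0,0,0]},{"offset":[0,0,0],"twist":[0,0,0]},{"offset":[0,0,0],"twist":[0,0,0]},{"offset":[0,0,0],"twist":[0,0,0]}]'
```

```text
t: 18.6
position: [0.5511, 0.2212, 0.2782]
ee_rot: [[0.245, 0.001, -0.969], [0.969, 0.0, 0.245], [0.0, -1.0, -0.001]]
ft_force: [-7.2, -1.9, 11.5]
grip_width: 0.148
```

```bash
python3 -m pendant '[{"offset":[0,0.5,0.4],"twist":[0,0,0]},{"offset":[0,0.5,0.4],"twist":[0,0,0]},{"offset":[0,0.5,0],"twist":[0,0,0]},{"offset":[0,0.5,0],"twist":[0,0,0]},{"offset":[0,0,0],"twist":[0,0,0]},{"offset":[0,0,0],"twist":[0,0,0]},{"offset":[0,0,0],"twist":[0,0,0]}]'
python3 - <<'E'
from h import *
o=arm.get_obs();print(o['position'],o['ft_force'],o['ft_torque'])
for n in ['scene','side']:
    c=arm.camera(n);cv2.imwrite(f'pics/{n}13f.png',c['frame']);u,v=map(int,proj(c,[.55,.221,.07]))
    cv2.imwrite(f'pics/{n}13.png',cv2.resize(c['frame'][v-50:v+30,u-50:u+50],None,fx=7,fy=7,interpolation=cv2.INTER_CUBIC))
E
```

```text
t: 19.18
position: [0.5507, 0.2212, 0.2782]
ee_rot: [[0.245, 0.004, -0.969], [0.969, 0.0, 0.245], [0.001, -1.0, -0.003]]
ft_force: [-7.3, -3.8, 17.8]
grip_width: 0.144
[0.55067348 0.22117507 0.27815419] [-7.31182839 -3.79191618 17.80578082] [-0.65821709  1.6453084   0.0174184 ]
```

View pics/scene13.png

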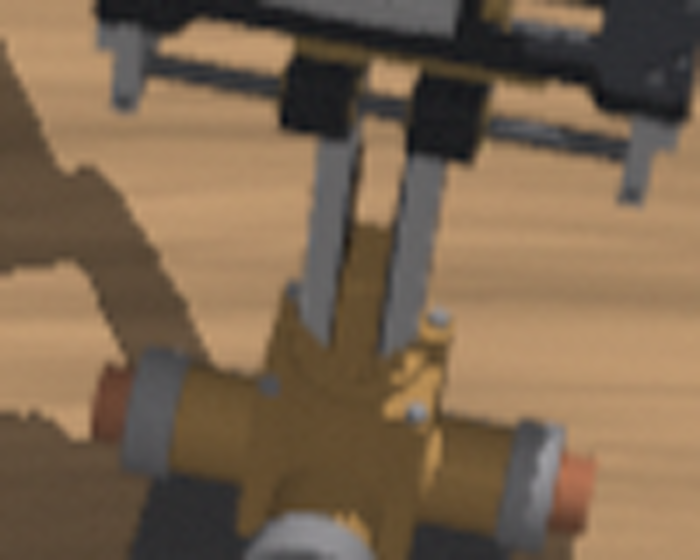

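View pics/side13.png

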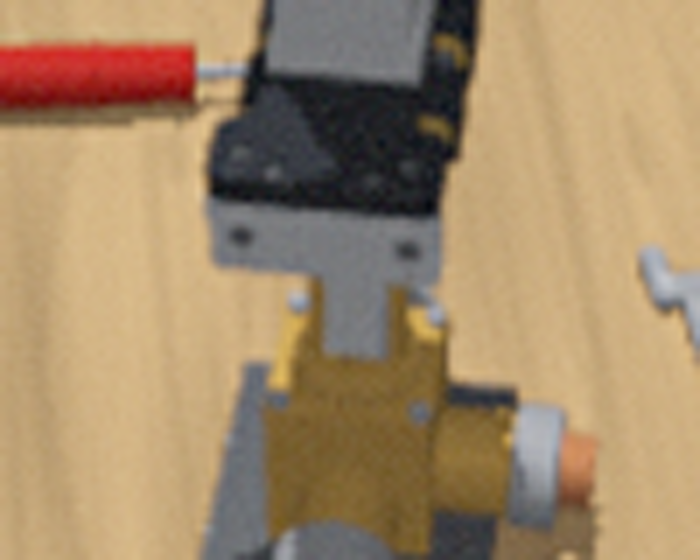

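View pics/side13f.png

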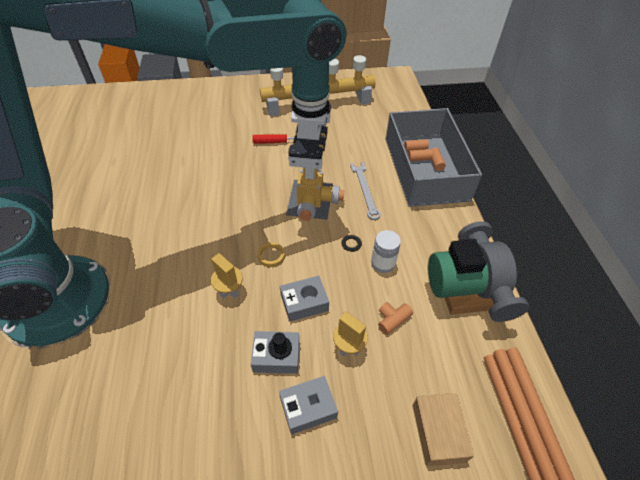

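```bash
python3 -m pendant '[{"offset":[0,0.5,0],"twist":[0,0,0]},{"offset":[0,0,0],"twist":[0,0,0]},{"offset":[0,0,0],"twist":[0,0,0]},{"offset":[0,0,0],"twist":[0,0,0]}]'
python3 -c "
from workcell import arm
o=arm.get_obs();print(o['position'],o['ft_force']);print(arm.hand_in())"
```

```text
t: 19.62
position: [0.5506, 0.2212, 0.2781]
ee_rot: [[0.245, 0.004, -0.969], [0.969, 0.0, 0.245], [0.001, -1.0, -0.004]]
ft_force: [-8.0, -3.1, 20.2]
grip_width: 0.148
[0.55064436 0.22119297 0.27814691] [-8.02864446 -3.0666155  20.16912737]
the job is handed in; nothing more can be done
None
```

The job is handed in after 19.6 s. The dust cap is in the disc-labelled holder, and the cartridge is held pressed fully home in the valve.

- **Cap:** I lifted it off the valve and lowered it into the round hole. The scene, side and wrist pictures after release show it upright with its disc flat on the block.
- **Cartridge:** I took the smallest one, from the cross-labelled holder; the grip measured 13.8 mm across its head, against 14 mm stated. I turned it 37.8° to line up with the slots and slid it in without resistance until it met the spring.
- **Pressed home:** The tool stopped at z = 0.278, the height calculated for the flange resting on the valve. It stayed there while the push grew to about 20 N, above the 10 N spring force.
- **Other objects:** The last side picture shows the other things on the bench where they were.

One check was not clean. A side force of about 8 N on the wrist stayed while pressing home, even after I shifted the tool sideways by about 1 mm. The follower's position could not be read directly, so "home" rests on the height, force and pictures.

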